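# Roll the printer roller into the V-rest

### The arm

A 6-joint arm with a two-finger parallel gripper is mounted at the origin on the work surface. World frame = base frame: x ahead of the robot, y to its left, z up, the work surface at z = 0. Lengths are in m, angles in rad, forces in N, time in s.
With the tool pointing down it reaches from about 0.3 to 0.775 m from the base axis. Payload 14.6 kg.
Tool frame: the origin (TCP) lies at the very end of the fingers, on their centre line; the grasp point (between the pads) lies 19 mm behind it; z points along the fingers, y is the direction in which the jaws open and shut (so a half turn about z gives the same grasp; the last joint's range is limited). The gripper opens to 85 mm and grips with 20 to 120 N. Pads are 22 mm wide; open, the fingers measure 114 mm over their backs; the gripper's body (76 mm by 85 mm) begins 54 mm behind the grasp point. The pads swing forward as they close: fully open they stand 13 mm farther back than shut.
Start: joints at [-1.268, 0.3, 1.521, -0, 1.321, -0.067], TCP at [0.199, -0.513, 0.231] pointing down, gripper open.
Joint ranges: [-3.03, 3.03], [-0.79, 2.21], [0.23, 2.52], [-1.04, 4.18], [0, 3.07], [-2.55, 2.55]. Speed limits (rad/s): [2.22, 2.22, 2.57, 3.14, 3.14, 3.14].

### API

Orientations are given as a rotation vector (axis times angle).
In Python, from plant import bot, viewer, nets gives the robot as it stands.
- The arm moves only by the tool play_rows, never from a script. Its argument "targets" is a list of rows, each a list of 7 numbers: the turn, a rotation vector about the tool's x, y, z in rad, then the shift along the tool's x, y, z in cm, then the finger opening in cm, from 0 to 8.54. A call has 1 to 12 rows; each row is the pose to reach, as a shift and turn from the pose commanded when the call began, along the tool's axes at that moment; what a row does not reach only later rows make up. A row lasts 1/10 s, in which the tool goes at most 50 mm and 8.59 degrees, less where a joint would pass 70% of its speed; a pose out of reach is approached as far as the arm can. A call with a gripper value outside its range is refused whole. The fingers move at their own pace and stop on an object; the grip force is fixed at half the most. Time passes only in rows, so rows that repeat a pose let the fingers close. It gives the time, the measured TCP pose, the force and the opening at its end, in the units of the state.
- bot.get_state(): the state, without advancing time (a new reading comes with each control period).
- viewer.get_image(name): name is "scene" or "top" or "wrist"; returns the picture (420x560x3 uint8, blue, green, red); there is no depth.
- viewer.camera_info(name): a dict with "camera_matrix" (3x3 intrinsics, pixels), "xyz" and "orientation" of the camera in the world; the wrist camera has in their place "mount" (4x4, takes a point from camera to tool coordinates, whose origin is the TCP and whose axes are the flange's). Camera axes: x right, y down, z forward; pixel columns grow to the right and rows downward; lengths in m; the calibration is good to about 2 mm. A picture is of the moment at which its call begins: read the wrist's pose just before it. camera_info takes no time and is no camera call.
- bot.finish_job(): hands the job in, once; it reports no verdict.
Trained networks look in the newest picture that a camera, given by its name, has taken for a name from the list of things; names that differ only in an ending like _2 or _b are one class to them, and where a whole thing is asked for, a point or a joint stands for the part that bears it (a point fixed in the world has none). Each returns a list of dicts, best first, with "score" (0 to 1); they miss things now and then, are a little off and sometimes report something else, mostly with a low value. They report only what shows in the picture. A call takes as long as a camera call. They do not tell look-alikes from the thing itself.
- nets.silhouettes(camera, thing): "mask" (420x560 bool, what is visible of it) and "xy" ([column, row] in pixels, amid what is visible of it).
The state is a dict: "clock": time; "joint_positions": joint angles; "joint_vel": joint speeds; "effort": joint torques, N m; "tool_pos": TCP position; "orientation": TCP orientation; "wrist_force": force on the tool from outside, world axes, zero at the start; "torque": the same for the moment, N m; "opening": finger opening in m.
Only numpy, scipy, OpenCV 4.12 (cv2) and the standard library are available. Lean on these libraries where they do the work, as an engineer would, in place of code of your own. Each camera call takes 0.05 s, during which the arm holds its last target. There are 200 camera calls.

### The job

Roll the long steel printer roller along the bench and up the ramp until it drops into the V of the aluminium rest, lying straight in it; then push it along the V by its end until its other end is up against the rest's stop plate. Only push it with the fingers: do not pick it up, and leave everything else on the bench where it is. Finish with the roller lying still and the hand clear of it.

Things in the scene. Friction and masses are not known exactly. Their poses are not given: they have to be found in the camera images.
- roller: Plain polished steel bar, 34 diameter x 150 long, 0.28-0.56 kg, smooth (friction about 0.2 on bench and rest; rubbery fingers may cling to it). Lies loose in front of the rest's ramp and rolls freely; starts 20-40 to the -x side of the rest's origin. Origin at its centre, on its axis (17 above the bench at the start); x along its axis (ends alike); y and z turn as it rolls.
- cradle: Aluminium V-rest, fixed; place and yaw vary. Origin on the bench under the V's bottom; x along the V, y the way the roller is rolled in, z up. 90 degree V, bottom 1 above the bench, from x = -62 (open end) to +85 (stop). Far flank rises to 25 high at y = +24, block behind to +42. A roller seated in the V has its axis at y = 0, 25 above the bench.
- lip (a point): Middle of the V's near lip: cradle x = +11.5, y = -13, 14 above the bench. A flat ramp, as wide as the V (147), climbs to it towards +y from bench level at y = -103; past the lip the roller drops 6 into the V. Axes as the cradle's.
- stop_face (a point): Face of the dark steel stop plate (12 thick, 36 high, y = -30 to +42) that the roller's end must touch: cradle x = +85, y = 0, 25 above the bench. Axes as the cradle's. A roller against it has its centre at cradle x = +10 and its other end at x = -65, sticking out 3 past the V's open end; it is pushed there from that end towards +x.
- spare: Bystander, to be left alone: a short black rubber roller standing upright, 26 diameter x 70 high; origin at the centre of its underside.
- jar: Bystander, to be left alone: a small amber jar with a white lid, 48 diameter x 62 high; origin at the centre of its underside.
- tin: Bystander, to be left alone: a small open steel tin, 56 diameter x 45 high; origin at the centre of its underside.
- driver: Bystander, to be left alone: a screwdriver with a green handle, lying, about 200 long; origin under its middle, x along it towards the blade.
- brush: Bystander, to be left alone: a flat wooden-handled cleaning brush, lying; origin under its middle, x along it towards the bristles.
Not all that is in view belongs to the job. What is meant by the roller is not pink, and is the smaller of those in its own colour.

How it is judged:
By the outcome, as a careful person would: the job done as asked, in the order asked, and still so for the second after the job is handed in, with the robot touching nothing.
It also fails if it takes over 64 s, if anything falls off the work surface, if the arm or the gripper's body presses on something with over 40 N, if the wrist force passes 120 N, or if a joint passes its speed limit or range.

## Working session

There is one attempt and no reset: what is moved stays moved. The work goes in short steps, Python scripts to look and compute and a tool call to move; the robot and the scene stay as the last step left them, time stands still between calls to the robot, and variables do not carry over. Pictures are saved under pics/ and viewed, about 8 in all and at most 12, crops included, and the job is handed in when it is done.

Besides the shell and the picture viewer there is one more tool, called after "Call:" in YAML: its name, and indented under it one key for each argument. play_rows: Moves the arm, as the interface text tells. Its arguments: {"type":"object","properties":{"targets":{"type":"array","items":{"type":"array","items":{"type":"number"}}}},"required":["targets"]}

```bash
mkdir -p pics; cat > h.py <<'E'
import numpy as np, cv2
from scipy.spatial.transform import Rotation as R
from plant import bot, viewer, nets
def ray(cam,uv):
    c=viewer.camera_info(cam);K=np.array(c["camera_matrix"])
    o=np.array(c["orientation"]);Rm=R.from_rotvec(o).as_matrix() if o.size==3 else o
    d=Rm@np.linalg.solve(K,np.array([uv[0],uv[1],1.]));return np.array(c["xyz"]),d
def onz(cam,uv,z):
    p,d=ray(cam,uv);return p+d*(z-p[2])/d[2]
def proj(cam,P):
    c=viewer.camera_info(cam);K=np.array(c["camera_matrix"]);o=np.array(c["orientation"])
    q=R.from_rotvec(o).as_matrix().T@(np.array(P)-np.array(c["xyz"]));q=K@q;return q[:2]/q[2]
E
python3 - <<'E'
from h import *
for n in("scene","top"):
    print(n,viewer.camera_info(n)); cv2.imwrite(f"pics/{n}0.png",viewer.get_image(n))
    for t in("roller","cradle","spare","jar","tin","driver","brush"):
        print(t,[(round(d["score"],2),np.round(d["xy"]),d["mask"].sum()) for d in nets.silhouettes(n,t)])
print(bot.get_state())
E
```

```text
scene {'camera_matrix': array([[406.71684233,   0.        , 281.60891156],
       [  0.        , 406.71684233, 211.99768184],
       [  0.        ,   0.        ,   1.        ]]), 'xyz': array([1.13790024, 0.56835903, 0.78529323]), 'orientation': array([-0.96880112, -2.38731076,  1.14915835])}
roller [(0.94, array([235., 217.]), np.int64(571)), (0.88, array([216., 146.]), np.int64(331)), (0.58, array([296., 150.]), np.int64(595))]
cradle [(0.89, array([280., 265.]), np.int64(2309))]
spare [(0.81, array([319., 282.]), np.int64(272))]
jar [(0.53, array([309., 208.]), np.int64(342))]
tin [(0.65, array([368., 252.]), np.int64(441))]
driver [(0.71, array([208., 270.]), np.int64(419))]
brush [(0.86, array([359., 316.]), np.int64(1064))]
top {'camera_matrix': array([[522.39204814,   0.        , 277.76802403],
       [  0.        , 522.39204814, 217.02178875],
       [  0.        ,   0.        ,   1.        ]]), 'xyz': array([ 0.26189938, -0.11856544,  1.52870905]), 'orientation': array([-2.14618834,  2.14035181, -0.17231276])}
roller [(0.71, array([351., 315.]), np.int64(791)), (0.69, array(
[... 381 characters left out ...]
]
{'clock': 0.8, 'joint_positions': array([-1.26761007e+00,  2.99926187e-01,  1.52099854e+00,  2.68629625e-06,
        1.32069827e+00, -6.65936793e-02]), 'joint_vel': array([ 1.34799664e-03,  7.73563128e-05,  1.58075300e-03,  1.04058603e-04,
        1.18205789e-05, -2.02761740e-04]), 'effort': array([ 4.62857686e-03, -5.43307900e+01, -3.61961138e+01,  1.03279413e-04,
        5.82213052e-04, -3.09614461e-05]), 'tool_pos': array([ 0.19877426, -0.51281543,  0.23126683]), 'orientation': array([-3.08801914e+00, -5.77538672e-01,  1.56580681e-06]), 'wrist_force': array([ 0.42846987,  0.77738911, -0.05444226]), 'torque': array([ 0.03936775, -0.02139868,  0.00344125]), 'opening': 0.08534902517277036}
```

```bash
python3 - <<'E'
import cv2
a=cv2.imread("pics/top0.png")
cv2.imwrite("pics/top0c.png",cv2.resize(a[80:360,100:480],None,fx=2.1,fy=2.1,interpolation=cv2.INTER_CUBIC))
E
```

```text
(no output)
```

View pics/top0c.png

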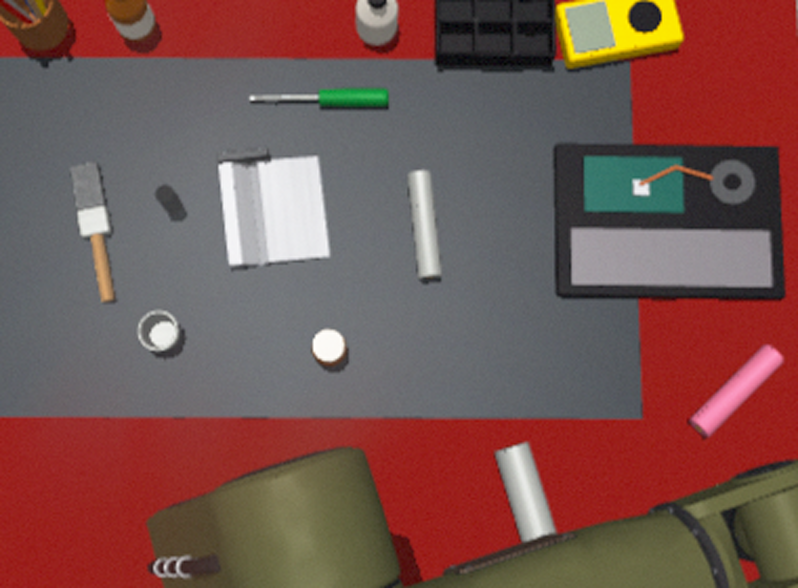

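View pics/scene0.png

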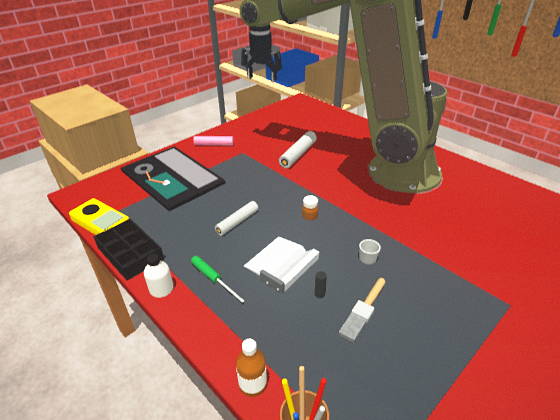

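The top view shows the job roller (small, silver) at about (304,190) px and the cradle at (231,180). The stop is at the image top, which is world +x. The larger silver bar at (351,315) and the pink bar are decoys. I'll fit the pose of both objects.

```bash
cat >> h.py <<'E'
from scipy.optimize import minimize
def projc(c,P):
    q=(np.asarray(P)-c[1])@c[2]; q=q@c[0].T; return q[:,:2]/q[:,2:]
def cam(n,st=None):
    i=viewer.camera_info(n);K=np.array(i["camera_matrix"])
    if "xyz" in i: return K,np.array(i["xyz"]),R.from_rotvec(i["orientation"]).as_matrix()
    M=np.array(i["mount"]);T=np.eye(4);T[:3,:3]=R.from_rotvec(st["orientation"]).as_matrix();T[:3,3]=st["tool_pos"]
    W=T@M;return K,W[:3,3],W[:3,:3]
def box(x0,x1,y0,y1,z0,z1): return [(x,y,z) for x in(x0,x1) for y in(y0,y1) for z in(z0,z1)]
CR=[[(x,y,z) for x in(-.062,.085) for y,z in((-.103,0),(-.013,.014),(-.013,0),(0,0.001))],
    [(x,y,z) for x in(-.062,.085) for y,z in((0,0),(0,.001),(.024,.025),(.042,.025),(.042,0))],
    box(.085,.097,-.030,.042,0,.036)]
def cyl(r,l):
    a=np.linspace(0,2*np.pi,24,endpoint=False)
    return [[(x,r*np.cos(t),r*np.sin(t)) for x in(-l/2,l/2) for t in a]]
RO=cyl(.017,.150)
def place(parts,x,y,yaw,z=0):
    M=R.from_euler("z",yaw).as_matrix();return [np.array(p)@M.T+[x,y,z] for p in parts]
def render(c,parts,s=4):
    m=np.zeros((420*s,560*s),np.uint8)
    for p in parts:
        q=np.clip((projc(c,p)+.5)*s-.5,-4000,8000)
        cv2.fillConvexPoly(m,cv2.convexHull(np.round(q).astype(np.int32)),1)
    return cv2.resize(m.astype(np.float32),(560,420),interpolation=cv2.INTER_AREA)
def fit(parts,z,cm,x0):
    "cm: list of (camera, mask); pose x,y,yaw by IoU"
    def f(v):
        e=0
        for c,m in cm:
            r=render(c,place(parts,v[0]/100,v[1]/100,v[2]/10,z)); e+=1-np.minimum(r,m).sum()/np.maximum(r,m).sum()
        return e/len(cm)
    v=np.array([x0[0]*100,x0[1]*100,x0[2]*10])
    for k in (1,.3):
        s=np.vstack([v,v+k*np.eye(3)]); v=(o:=minimize(f,v,method="Nelder-Mead",options=dict(initial_simplex=s,xatol=.005,fatol=1e-5))).x
    return np.array([v[0]/100,v[1]/100,v[2]/10]),1-o.fun
def pick(n,t,uv):
    L=[d for d in nets.silhouettes(n,t) if np.hypot(*(np.array(d["xy"])-uv))<12]
    return L[0]["mask"].astype(np.float32)
E
python3 - <<'E'
from h import *
cs,ct=cam("scene"),cam("top")
viewer.get_image("top");mt=pick("top","cradle",(231,180));rt=pick("top","roller",(304,190))
viewer.get_image("scene");ms=pick("scene","cradle",(280,265));rs=pick("scene","roller",(235,217))
c0=onz("top",(231,180),0);r0=onz("top",(304,190),.017);print(c0,r0)
for nm,P,z,a,b,x0 in(("cr",CR,0,mt,ms,(c0[0],c0[1]+.03,.08)),("ro",RO,.017,rt,rs,(r0[0],r0[1],.08))):
    for cm in([(ct,a)],[(cs,b)],[(ct,a),(cs,b)]): 
        v,i=fit(P,z,cm,x0);print(nm,np.round(v,4),round(i,3))
    if nm=="cr": cr=v
d=R.from_euler("z",-cr[2]).as_matrix()@np.array([v[0]-cr[0],v[1]-cr[1],0]);print("roller in cradle",d,v[2]-cr[2])
for t,u in(("jar",(256,244)),("tin",(175,236))):print(t,onz("top",u,.05))
print("spare",onz("scene",(319,282),.035),viewer.camera_info("wrist")["mount"])
E
```

```text
Traceback (most recent call last):
  File "h.py", line 50, in pick
    return L[0]["mask"].astype(np.float32)
           ~^^^
IndexError: list index out of range
```

```bash
cat >> h.py <<'E'
def pick(n,t,uv,tol=12):
    for k in range(4):
        viewer.get_image(n)
        L=[d for d in nets.silhouettes(n,t) if np.hypot(*(np.array(d["xy"])-uv))<tol]
        if L:return L[0]["mask"].astype(np.float32)
    raise SystemExit("no "+t)
E
python3 - <<'E'
from h import *
cs,ct=cam("scene"),cam("top")
mt=pick("top","cradle",(231,180));rt=pick("top","roller",(304,190))
ms=pick("scene","cradle",(280,265));rs=pick("scene","roller",(235,217))
c0=onz("top",(231,180),0);r0=onz("top",(304,190),.017);print(c0,r0)
for nm,P,z,a,b,x0 in(("cr",CR,0,mt,ms,(c0[0],c0[1]+.03,.08)),("ro",RO,.017,rt,rs,(r0[0],r0[1],.08))):
    for cm in([(ct,a)],[(cs,b)],[(ct,a),(cs,b)]): 
        v,i=fit(P,z,cm,x0);print(nm,np.round(v,4),round(i,3))
    if nm=="cr": cr=v
d=R.from_euler("z",-cr[2]).as_matrix()@np.array([v[0]-cr[0],v[1]-cr[1],0]);print("roller in cradle",d,v[2]-cr[2])
for t,u in(("jar",(256,244)),("tin",(175,236))):print(t,onz("top",u,.05))
print("spare",onz("scene",(319,282),.035),viewer.camera_info("wrist")["mount"])
print(bot.get_state()["clock"])
E
```

```text
[0.61248092 0.01356247 0.        ] [ 0.57912668 -0.20390326  0.017     ]
cr [0.5947 0.0439 0.1243] 0.955
cr [0.5937 0.0388 0.1331] 0.934
cr [0.5943 0.0425 0.1254] 0.938
ro [ 0.5885 -0.1963  0.109 ] 0.889
ro [ 0.5876 -0.201   0.1165] 0.919
ro [ 0.5881 -0.1981  0.1123] 0.857
roller in cradle [-0.03621253 -0.23794082  0.        ] -0.013036235166245094
jar [ 0.41516056 -0.06475414  0.05      ]
tin [0.43735545 0.1658921  0.05      ]
spare [0.61499215 0.15110178 0.035     ] [[ 5.90941949e-04 -9.55684151e-01 -2.94393366e-01  7.57987770e-02]
 [ 9.99999787e-01  4.83269725e-04  4.38490202e-04 -5.50530845e-04]
 [-2.76786736e-04 -2.94393562e-01  9.55684233e-01 -1.42615020e-01]
 [ 0.00000000e+00  0.00000000e+00  0.00000000e+00  1.00000000e+00]]
1.3
```

```bash
cat >> h.py <<'E'
C=np.array([.5943,.0425,.1254])
def c2w(x,y,z): 
    return R.from_euler("z",C[2]).as_matrix()@np.array([x,y,z])/1000+[C[0],C[1],0]
def tgt(x,y,z,T0=None):
    "row to reach cradle-frame mm with tool y=cradle x, tool x=cradle y"
    s=bot.get_state();p,Rm=(s["tool_pos"],R.from_rotvec(s["orientation"]))
    Rt=R.from_euler("z",C[2])*R.from_matrix(np.array([[0,1,0],[1,0,0],[0,0,-1.]]))
    print("row",np.round((Rm.inv()*Rt).as_rotvec(),4),np.round(Rm.inv().apply(c2w(x,y,z)-p)*100,2))
def st():
    s=bot.get_state();q=R.from_euler("z",-C[2]).apply(s["tool_pos"]-[C[0],C[1],0])*1000
    print("t",round(s["clock"],2),"tcp cradle mm",np.round(q,1),"F",np.round(s["wrist_force"],1),"open",round(s["opening"],4))
E
python3 -c "
from h import *
tgt(-36,-291,150)"
```

```text
row [-0.      0.     -1.3264] [ 46.41 -10.12   8.13]
```

Call:
play_rows:
  targets:
    - [0,0,-1.326,46.4,-10.1,8.1,6]
    - [0,0,-1.326,46.4,-10.1,8.1,6]
    - [0,0,-1.326,46.4,-10.1,8.1,6]
    - [0,0,-1.326,46.4,-10.1,8.1,6]
    - [0,0,-1.326,46.4,-10.1,8.1,6]
    - [0,0,-1.326,46.4,-10.1,8.1,6]
    - [0,0,-1.326,46.4,-10.1,8.1,6]
    - [0,0,-1.326,46.4,-10.1,8.1,6]
    - [0,0,-1.326,46.4,-10.1,8.1,6]
    - [0,0,-1.326,46.4,-10.1,8.1,6]
    - [0,0,-1.326,46.4,-10.1,8.1,6]
    - [0,0,-1.326,46.4,-10.1,8.1,6]

```text
clock: 2.5
tool_pos: [0.595, -0.2506, 0.1498]
orientation: [-2.077, -2.356, 0.001]
wrist_force: [-0.2, -0.1, 0.9]
opening: 0.06
```

```bash
python3 - <<'E'
from h import *
st();tgt(-36,-291,150)
s=bot.get_state();a=viewer.get_image("wrist");c=cam("wrist",s)
for P in place(CR,*C)+place(RO,.5881,-.1981,.1123,.017):
    q=projc(c,P).astype(int)
    cv2.polylines(a,[cv2.convexHull(q.astype(np.int32))],1,(0,0,255),1)
cv2.imwrite("pics/w1.png",a)
E
```

```text
t 2.5 tcp cradle mm [ -36.  -290.8  149.8] F [-0.2 -0.1  0.9] open 0.06
row [-0.0008 -0.0003  0.0005] [-0.02 -0.   -0.02]
```

View pics/w1.png

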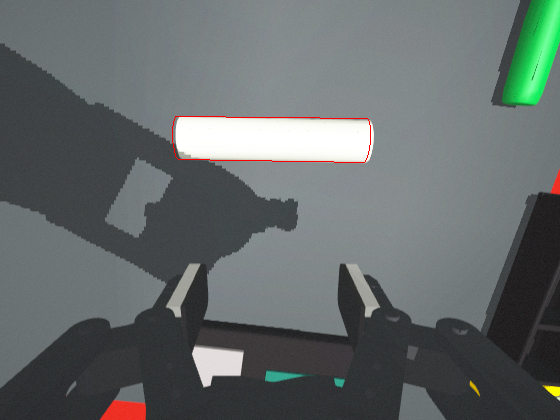

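```bash
python3 - <<'E'
from h import *
c=cam("wrist",bot.get_state())
for u in((200,322),(345,338)):
    d=c[2]@np.linalg.solve(c[0],[*u,1.]);P=c[1]-d*c[1][2]/d[2];print(R.from_euler("z",-C[2]).apply(P-[C[0],C[1],0])*1000)
tgt(-36,-291,6)
E
```

```text
[-109.60980344 -421.85553891    0.        ]
[  38.91678068 -441.08386596    0.        ]
row [-0.0003 -0.     -0.0007] [ 0.05  0.05 14.42]
```

Call:
play_rows:
  targets:
    - [0,0,0,0,0,5,6]
    - [0,0,0,0,0,10,6]
    - [0,0,0,0,0,12.5,6]
    - [0,0,0,0,0,14.3,6]
    - [0,0,0,0,0,14.3,6]
    - [0,0,0,0,0,14.3,6]

```text
clock: 3.15
tool_pos: [0.5954, -0.2517, 0.0089]
orientation: [2.078, 2.354, 0.001]
wrist_force: [-0.2, 0.1, 1.0]
opening: 0.0601
```

```bash
python3 -c "
from h import *
st();tgt(-36,-160,6)"
```

```text
t 3.15 tcp cradle mm [ -35.8 -292.1    8.9] F [-0.2  0.1  1. ] open 0.0601
row [ 0.0016  0.0011 -0.0011] [13.21 -0.04  0.27]
```

Call:
play_rows:
  targets:
    - [0,0,0,0.8,0,0,6]
    - [0,0,0,1.5,0,0,6]
    - [0,0,0,2.0,0,0,6]
    - [0,0,0,2.4,0,0,6]
    - [0,0,0,2.8,0,0,6]
    - [0,0,0,3.2,0,0,6]
    - [0,0,0,3.7,0,0,6]
    - [0,0,0,4.2,0,0,6]
    - [0,0,0,4.7,0,0,6]
    - [0,0,0,5.1,0,0,6]
    - [0,0,0,5.5,0,0,6]
    - [0,0,0,5.8,0,0,6]

```text
clock: 4.35
tool_pos: [0.5876, -0.193, 0.0073]
orientation: [-2.078, -2.356, 0.0]
wrist_force: [0.2, -0.5, -0.0]
opening: 0.0599
```

```bash
python3 - <<'E'
from h import *
st();tgt(-36,-160,6)
s=bot.get_state();a=viewer.get_image("wrist");c=cam("wrist",s)
for P in place(CR,*C):
    q=projc(c,P).astype(int)
    cv2.polylines(a,[cv2.convexHull(q.astype(np.int32))],1,(0,0,255),1)
cv2.imwrite("pics/w2.png",a)
E
```

```text
t 4.35 tcp cradle mm [ -36.1 -232.9    7.3] F [ 0.2 -0.5 -0. ] open 0.0599
row [-0.     -0.     -0.0003] [7.29 0.01 0.13]
```

View pics/w2.png

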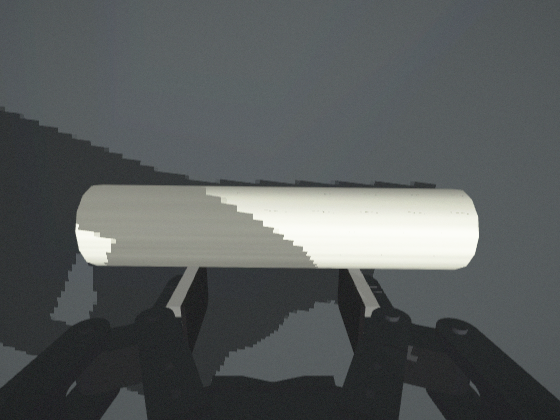

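The roller sits square against both fingers, spanning columns 77–480 and centred at about 278. I'll keep pushing.

Call:
play_rows:
  targets:
    - [0,0,0,0.4,0,0,6]
    - [0,0,0,0.9,0,0,6]
    - [0,0,0,1.5,0,0,6]
    - [0,0,0,2.1,0,0,6]
    - [0,0,0,2.7,0,0,6]
    - [0,0,0,3.3,0,0,6]
    - [0,0,0,3.9,0,0,6]
    - [0,0,0,4.5,0,0,6]
    - [0,0,0,5.1,0,0,6]
    - [0,0,0,5.6,0,0,6]
    - [0,0,0,6.0,0,0,6]
    - [0,0,0,6.3,0,0,6]

```text
clock: 5.6
tool_pos: [0.5798, -0.1305, 0.0073]
orientation: [2.078, 2.356, 0.0]
wrist_force: [-0.5, 0.4, -0.7]
opening: 0.0603
```

```bash
python3 - <<'E'
from h import *
st()
s=bot.get_state();a=viewer.get_image("wrist");c=cam("wrist",s)
for P in place(CR,*C):
    q=projc(c,P).astype(int)
    cv2.polylines(a,[cv2.convexHull(q.astype(np.int32))],1,(0,0,255),1)
cv2.imwrite("pics/w3.png",a)
E
```

```text
t 5.6 tcp cradle mm [ -36.  -169.9    7.3] F [-0.5  0.4 -0.7] open 0.0603
```

View pics/w3.png

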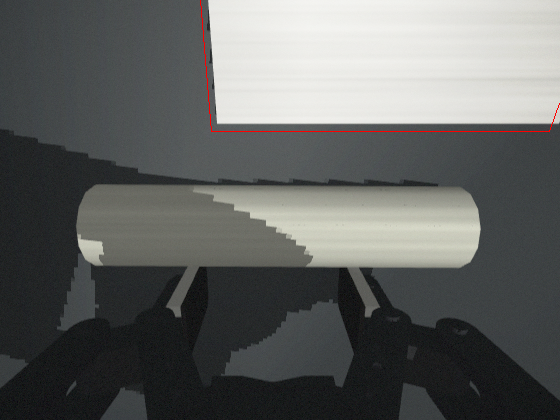

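The actual ramp corner shows at (217,124), against (211,131) predicted. So the cradle sits about 2.4 mm further along +x and 2.7 mm further along +y (cradle axes), with the yaw correct. I'll correct for that and continue up the ramp.

```bash
cat >> h.py <<'E'
C[:2]=c2w(2.4,2.7,0)[:2]
E
python3 -c "
from h import *
st();tgt(-38,-104,11.5);tgt(-38,-46,20.5)"
```

```text
t 5.65 tcp cradle mm [ -38.4 -172.3    7.3] F [-0.1  1.  -0.8] open 0.06
row [-0.0001 -0.0001 -0.0001] [ 6.83  0.04 -0.42]
row [-0.0001 -0.0001 -0.0001] [12.63  0.04 -1.32]
```

Call:
play_rows:
  targets:
    - [0,0,0,0.4,0,0,6]
    - [0,0,0,0.9,0,0,6]
    - [0,0,0,1.5,0,0,6]
    - [0,0,0,2.1,0,0,6]
    - [0,0,0,2.7,0,0,6]
    - [0,0,0,3.3,0,0,6]
    - [0,0,0,3.9,0,0,6]
    - [0,0,0,4.5,0,-0.1,6]
    - [0,0,0,5.1,0,-0.2,6]
    - [0,0,0,5.7,0,-0.3,6]
    - [0,0,0,6.3,0,-0.4,6]
    - [0,0,0,6.8,0,-0.5,6]

```text
clock: 6.85
tool_pos: [0.5713, -0.0629, 0.0124]
orientation: [2.078, 2.356, 0.0]
wrist_force: [-0.1, -0.2, 0.0]
opening: 0.0599
```

```bash
python3 -c "
from h import *
st();tgt(-38,-50,21)"
```

```text
t 6.85 tcp cradle mm [ -38.4 -104.4   12.4] F [-0.1 -0.2  0. ] open 0.0599
row [ 0.      0.     -0.0003] [ 5.44  0.04 -0.86]
```

Call:
play_rows:
  targets:
    - [0,0,0,0.4,0,-0.1,6]
    - [0,0,0,0.9,0,-0.2,6]
    - [0,0,0,1.4,0,-0.3,6]
    - [0,0,0,1.9,0,-0.4,6]
    - [0,0,0,2.4,0,-0.5,6]
    - [0,0,0,2.9,0,-0.6,6]
    - [0,0,0,3.4,0,-0.7,6]
    - [0,0,0,3.9,0,-0.8,6]
    - [0,0,0,4.3,0,-0.9,6]
    - [0,0,0,4.7,0,-0.9,6]
    - [0,0,0,5.0,0,-0.9,6]
    - [0,0,0,5.3,0,-0.9,6]

```text
clock: 8.05
tool_pos: [0.5647, -0.0106, 0.0212]
orientation: [-2.078, -2.356, 0.0]
wrist_force: [-0.4, -1.1, 1.2]
opening: 0.0601
```

```bash
python3 - <<'E'
from h import *
st()
a=viewer.get_image("wrist");cv2.imwrite("pics/w4.png",a)
E
```

```text
t 8.05 tcp cradle mm [-38.4 -51.7  21.2] F [-0.4 -1.1  1.2] open 0.0601
```

View pics/w4.png

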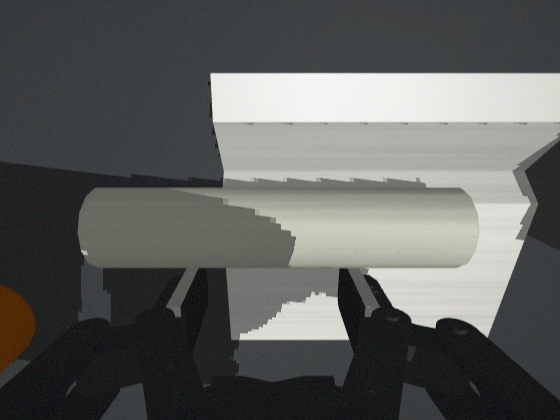

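The roller is square just short of the lip. Next I'll push it over slowly.

Call:
play_rows:
  targets:
    - [0,0,0,0.2,0,0,6]
    - [0,0,0,0.4,0,0,6]
    - [0,0,0,0.6,0,0,6]
    - [0,0,0,0.8,0,0,6]
    - [0,0,0,1.0,0,0,6]
    - [0,0,0,1.2,0,0,6]
    - [0,0,0,1.4,0,0,6]
    - [0,0,0,1.6,0,0,6]
    - [0,0,0,1.8,0,0,6]
    - [0,0,0,1.9,0,0,6]
    - [0,0,0,1.9,0,0,6]

```text
clock: 9.2
tool_pos: [0.5624, 0.0082, 0.0213]
orientation: [-2.078, -2.356, -0.0]
wrist_force: [-0.1, 0.3, -0.3]
opening: 0.0604
```

```bash
python3 - <<'E'
from h import *
st()
a=viewer.get_image("wrist");cv2.imwrite("pics/w5.png",a)
E
```

```text
t 9.2 tcp cradle mm [-38.4 -32.8  21.3] F [-0.1  0.3 -0.3] open 0.0604
```

View pics/w5.png

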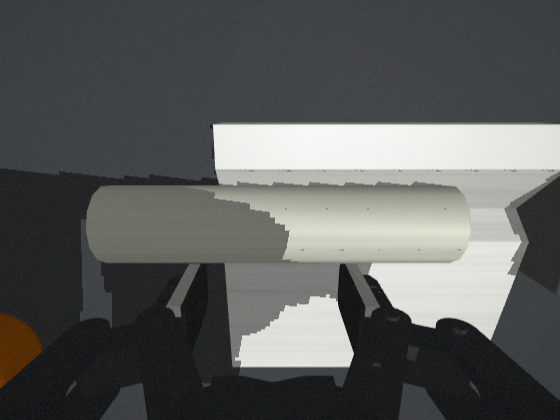

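Call:
play_rows:
  targets:
    - [0,0,0,-1,0,0,6]
    - [0,0,0,-2,0,0,6]
    - [0,0,0,-2,0,-4,6]
    - [0,0,0,-2,0,-8,6]
    - [0,0,0,0,-4,-10,0]
    - [0,0,0,2,-8,-10,0]
    - [0,0,0,3.3,-11.6,-10,0]
    - [0,0,0,3.3,-11.6,-10,0]
    - [0,0,0,3.3,-11.6,-10,0]
    - [0,0,0,3.3,-11.6,-10,0]

```text
clock: 10.25
tool_pos: [0.4441, 0.0257, 0.1215]
orientation: [2.079, 2.355, 0.001]
wrist_force: [0.4, 0.9, 0.8]
opening: -0.0002
```

```bash
python3 - <<'E'
from h import *
st();tgt(-154,0,14)
f=lambda P:np.round(R.from_euler("z",-C[2]).apply(np.array(P)-[C[0],C[1],0])*1000)
print("jar",f((.415,-.065,0)),"tin",f((.437,.166,0)))
s=bot.get_state();a=viewer.get_image("wrist");c=cam("wrist",s)
for P in place(CR,*C)+place(RO,*c2w(-38.4,0,0)[:2],C[2],.025):
    cv2.polylines(a,[cv2.convexHull(projc(c,P).astype(np.int32))],1,(0,0,255),1)
cv2.imwrite("pics/w6.png",a)
E
```

```text
t 10.25 tcp cradle mm [-153.5   -0.6  121.5] F [0.4 0.9 0.8] open -0.0002
row [ 0.0009  0.0002 -0.0011] [ 0.06 -0.06 10.75]
jar [-194.  -87.    0.] tin [-143.  140.    0.]
```

View pics/w6.png

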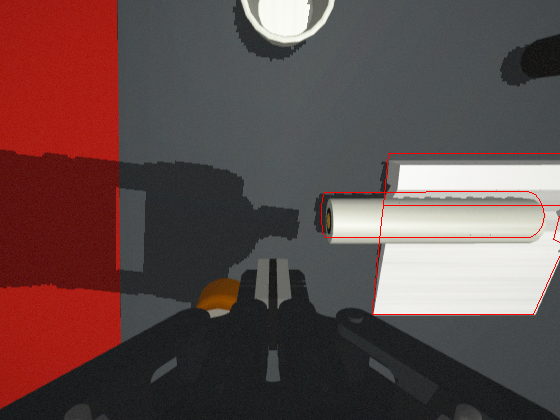

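The roller is in the V, parallel to it. Its rows are 200–243 and the back edge is at row 161, both shifted about 7 px from my prediction, so the two agree with a seated roller. Now I'll descend behind its free end.

Call:
play_rows:
  targets:
    - [0,0,0,-0.2,0,4,0]
    - [0,0,0,-0.2,0,8,0]
    - [0,0,0,-0.2,0,10,0]
    - [0,0,0,-0.2,0,10.7,0]
    - [0,0,0,-0.2,0,10.7,0]
    - [0,0,0,-0.2,0,10.7,0]
    - [0,0,0,-0.2,0.5,10.7,0]
    - [0,0,0,-0.2,1.0,10.7,0]
    - [0,0,0,-0.2,1.5,10.7,0]
    - [0,0,0,-0.2,2.0,10.7,0]
    - [0,0,0,-0.2,2.4,10.7,0]
    - [0,0,0,-0.2,2.8,10.7,0]

```text
clock: 11.5
tool_pos: [0.4715, 0.0279, 0.0143]
orientation: [-2.078, -2.356, 0.0]
wrist_force: [-0.9, 0.1, 0.4]
opening: 0.0005
```

Call:
play_rows:
  targets:
    - [0,0,0,0,0.3,0,0]
    - [0,0,0,0,0.6,0,0]
    - [0,0,0,0,0.9,0,0]
    - [0,0,0,0,1.2,0,0]
    - [0,0,0,0,1.5,0,0]
    - [0,0,0,0,1.8,0,0]
    - [0,0,0,0,2.1,0,0]
    - [0,0,0,0,2.4,0,0]
    - [0,0,0,0,2.7,0,0]
    - [0,0,0,0,2.9,0,0]
    - [0,0,0,0,3.1,0,0]
    - [0,0,0,0,3.2,0,0]

```text
clock: 12.7
tool_pos: [0.5031, 0.0318, 0.0143]
orientation: [2.078, 2.356, 0.0]
wrist_force: [-1.4, 0.5, 0.1]
opening: -0.0003
```

```bash
python3 - <<'E'
from h import *
st();tgt(-80,-3,14)
a=viewer.get_image("wrist");cv2.imwrite("pics/w7.png",a)
E
```

```text
t 12.7 tcp cradle mm [-94.2  -1.9  14.3] F [-1.4  0.5  0.1] open -0.0003
row [ 0.      0.     -0.0004] [-0.11  1.42  0.03]
```

View pics/w7.png

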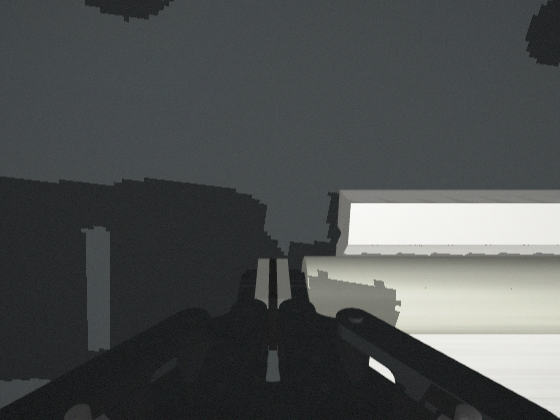

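The finger is against the roller end at about column 303, and about 13 mm remains. I'll close in on the stop in smaller steps and watch the force.

Call:
play_rows:
  targets:
    - [0,0,0,0,0.2,0,0]
    - [0,0,0,0,0.4,0,0]
    - [0,0,0,0,0.6,0,0]
    - [0,0,0,0,0.8,0,0]
    - [0,0,0,0,0.9,0,0]
    - [0,0,0,0,1.0,0,0]
    - [0,0,0,0,1.1,0,0]
    - [0,0,0,0,1.1,0,0]

```text
clock: 13.55
tool_pos: [0.514, 0.0332, 0.0143]
orientation: [2.078, 2.356, 0.0]
wrist_force: [-0.4, 0.8, 0.8]
opening: 0.0002
```

Call:
play_rows:
  targets:
    - [0,0,0,0,0.1,0,0]
    - [0,0,0,0,0.2,0,0]
    - [0,0,0,0,0.2,0,0]

```text
clock: 13.85
tool_pos: [0.516, 0.0334, 0.0143]
orientation: [2.078, 2.356, 0.0]
wrist_force: [-0.7, -0.9, -0.3]
opening: -0.0002
```

Call:
play_rows:
  targets:
    - [0,0,0,0,0.1,0,0]
    - [0,0,0,0,0.1,0,0]

```text
clock: 14.05
tool_pos: [0.517, 0.0336, 0.0143]
orientation: [2.078, 2.356, 0.0]
wrist_force: [-0.4, -0.2, -0.0]
opening: -0.0001
```

Call:
play_rows:
  targets:
    - [0,0,0,0,0.1,0,0]
    - [0,0,0,0,0.1,0,0]

```text
clock: 14.25
tool_pos: [0.5179, 0.0337, 0.0143]
orientation: [2.078, 2.356, 0.0]
wrist_force: [0.4, 0.0, 0.3]
opening: -0.0002
```

Call:
play_rows:
  targets:
    - [0,0,0,0,0.1,0,0]
    - [0,0,0,0,0.1,0,0]

```text
clock: 14.45
tool_pos: [0.518, 0.0337, 0.014]
orientation: [-2.077, -2.355, 0.002]
wrist_force: [-7.4, -1.1, 2.6]
opening: 0.0
```

```bash
python3 - <<'E'
from h import *
st()
a=viewer.get_image("wrist");b=viewer.get_image("top")[130:230,180:300];c=viewer.get_image("scene")[215:305,230:335]
b=cv2.resize(b,(480,400),interpolation=2);c=cv2.resize(c,(467,400),interpolation=2)
cv2.imwrite("pics/w8.png",np.hstack([cv2.resize(b,(400,333)),cv2.resize(c,(389,333))]))
E
```

```text
t 14.45 tcp cradle mm [-79.2  -1.9  14. ] F [-7.4 -1.1  2.6] open 0.0
```

View pics/w8.png

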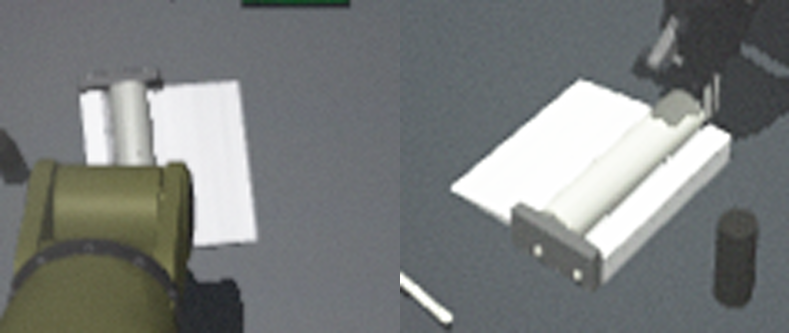

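Force rose to 7.4 N and the tool stopped at cradle x = −79, where −79.5 was expected, so the roller is against the stop. The pictures show it in the V, touching the plate. Now I'll back straight off.

Call:
play_rows:
  targets:
    - [0,0,0,0,-0.1,0,0]
    - [0,0,0,0,-0.3,0,0]
    - [0,0,0,0,-0.8,0,0]
    - [0,0,0,0,-2,0,0]
    - [0,0,0,0,-4,0,0]
    - [0,0,0,0,-5,0,0]
    - [0,0,0,0,-5,-4,0]
    - [0,0,0,0,-5,-8,0]
    - [0,0,0,0,-5,-12,0]
    - [0,0,0,0,-5,-15,0]
    - [0,0,0,0,-5,-15,0]
    - [0,0,0,0,-5,-15,0]

```text
clock: 15.8
tool_pos: [0.4692, 0.0276, 0.1644]
orientation: [2.078, 2.355, 0.001]
wrist_force: [-0.2, -0.1, -0.8]
opening: -0.0002
```

Call:
play_rows:
  targets:
    - [0,0,0,-3,-4,0,0]
    - [0,0,0,-6,-4,-2,0]
    - [0,0,0,-10,-4,-4,0]
    - [0,0,0,-14,-4,-4,0]
    - [0,0,0,-18,-4,-4,0]
    - [0,0,0,-18,-4,-4,0]
    - [0,0,0,-18,-4,-4,0]

```text
clock: 16.5
tool_pos: [0.4514, -0.1563, 0.2027]
orientation: [-2.079, -2.352, 0.001]
wrist_force: [-0.3, -0.2, -0.2]
opening: -0.0
```

```bash
python3 - <<'E'
from h import *
st()
b=viewer.get_image("top")
for n in("top","scene"):
    if n=="scene": c=viewer.get_image("scene")
    for t in("roller","jar","tin","spare","brush","driver"):print(n,t,[(round(d["score"],2),np.round(d["xy"])) for d in nets.silhouettes(n,t)])
b=cv2.resize(b[130:230,180:300],(400,333),interpolation=2);c=cv2.resize(c[215:305,230:335],(389,333),interpolation=2)
cv2.imwrite("pics/w9.png",np.hstack([b,c]))
E
```

```text
t 16.5 tcp cradle mm [-169.  -182.1  202.7] F [-0.3 -0.2 -0.2] open -0.0
top roller [(0.97, array([448., 264.])), (0.74, array([356., 329.])), (0.59, array([222., 182.]))]
top jar []
top tin [(0.78, array([176., 237.]))]
top spare [(0.45, array([179., 176.]))]
top brush [(0.85, array([144., 182.]))]
top driver []
scene roller [(0.8, array([296., 150.])), (0.61, array([292., 261.])), (0.56, array([215., 144.]))]
scene jar [(0.92, array([308., 207.]))]
scene tin [(0.79, array([369., 251.]))]
scene spare [(0.64, array([319., 284.]))]
scene brush [(0.84, array([359., 314.]))]
scene driver [(0.56, array([204., 270.]))]
```

View pics/w9.png

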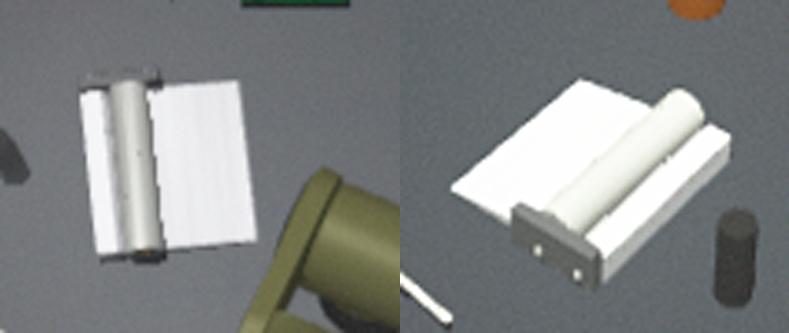

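The roller lies straight in the V with one end on the stop plate. The other end sticks out slightly past the open end, as specified. The bystanders are where they were and the hand is clear.

```bash
python3 -c "
from h import *
print(bot.finish_job())"
```

```text
the job is handed in; nothing more can be done
None
```

The steel roller is seated in the V with its end against the stop plate, and I handed the job in at about 17 s of the 64 s allowed. I pushed it along the bench, up the ramp and over the lip with both open fingers. I then pushed it along the V by its free end with the fingers closed.

**Checks that agreed:**
- **Stop contact:** the wrist force rose to about 7 N with the tool at cradle x = −79, where −79.5 was expected.
- **Final pictures:** after I backed off, the roller lay straight in the V, touching the plate and sticking out slightly at the open end.
- **Bystanders:** in the scene view, all five showed up within a few pixels of where they started. The hand was well clear.

**Checks that disagreed:**
- **Cradle position:** my first fit was about 2.5 mm off. I corrected it from the wrist view, but a later wrist overlay still showed a few mm of offset in y, in the cradle's back edge and the roller alike.
- **Networks:** in the final top view they missed the jar and the driver, but they found both in the scene view.
- **Rolling or sliding:** I did not check whether the roller rolled or partly slid against the fingers.

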